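# Fold the egg-cup cupboard's bifold door fully open

### The arm

A 6-joint arm with a two-finger parallel gripper is mounted at the origin on the work surface. World frame = base frame: x ahead of the robot, y to its left, z up, the work surface at z = 0. Lengths are in m, angles in rad, forces in N, time in s.
With the tool pointing down it reaches from about 0.275 to 0.875 m from the base axis. Payload 12.5 kg.
Tool frame: the origin (TCP) lies at the very end of the fingers, on their centre line; the grasp point (between the pads) lies 19 mm behind it; x points along the fingers, z is the direction in which the jaws open and shut, and the axes are right-handed (so a half turn about x gives the same grasp; the last joint's range is limited). The gripper opens to 85 mm and grips with 20 to 120 N. Pads are 22 mm wide; open, the fingers measure 114 mm over their backs; the gripper's body (76 mm by 85 mm) begins 54 mm behind the grasp point. The pads swing forward as they close: fully open they stand 13 mm farther back than shut.
Start: joints at [1.12, 0.351, 1.652, -0, 1.139, -0.085], TCP at [0.197, 0.514, 0.231] pointing down, gripper open.
Joint ranges: [-2.75, 2.75], [-0.79, 2.1], [0.01, 2.65], [-1.57, 4.71], [0.07, 3.14], [-2.87, 2.87]. Speed limits (rad/s): [2.22, 2.22, 2.79, 3.14, 3.14, 3.14].

### API

Orientations are given as a rotation vector (axis times angle).
In Python, from station import robot gives the robot as it stands. The module is installed in compiled form; this text tells all that it offers. Calls block until the motion is done:
- robot.reach(position, orientation): joint-space move of the TCP to a pose.
- robot.line_to(position, max_speed=0.15, attitude=None): straight line of the TCP; attitude=None keeps the orientation; max_speed is the mean speed in m/s.
- robot.goto_joints(angles): joint-space move.
- robot.set_gripper(opening): finger opening in m; the grip force is fixed at half the most; returns when the fingers have stopped.
- robot.wait(seconds).
- robot.ik(position, orientation): joint angles nearest the present ones, or None.
- robot.get_state(): the state.
- robot.get_image(name): name is "scene" or "top" or "wrist"; returns the picture (420x560x3 uint8, red, green, blue); there is no depth.
- robot.calibration(name): a dict with "K" (3x3 intrinsics, pixels), "pose" (4x4, takes a point from camera to world coordinates). Camera axes: x right, y up, looking along -z (the intrinsics and any distortion apply to the point x, -y, -z); pixel columns grow to the right and rows downward; lengths in m; the calibration is good to about 2 mm. A picture is of the moment at which its call begins: read the wrist's pose just before it. calibration takes no time and is no camera call; for the wrist camera it gives the pose at the moment of the call.
A pose or a line that the arm cannot do raises robot.PlanningError and nothing moves.
- robot.job_done(): hands the job in, once; it reports no verdict.
Trained networks look in the newest picture that a camera, given by its name, has taken for a name from the list of things; names that differ only in an ending like _2 or _b are one class to them, and where a whole thing is asked for, a point or a joint stands for the part that bears it (a point fixed in the world has none). Each returns a list of dicts, best first, with "conf" (0 to 1); they miss things now and then, are a little off and sometimes report something else, mostly with a low value. They report only what shows in the picture. A call takes as long as a camera call.
- robot.recognise(camera, label): "xyz" ([x, y, z] in m, in the coordinates of the camera as it stood for that picture, good to about 4 mm: the middle of the surface that is visible of it).
- robot.masks_of(camera, label): "mask" (420x560 bool, what is visible of it).
- robot.tip_of(camera, label): "xyz" ([x, y, z] in m, in the coordinates of the camera as it stood for that picture, good to about 4 mm: a listed point, or the origin of a listed thing).
The state is a dict: "time_s": time; "qpos": joint angles; "joint_velocities": joint speeds; "tau": joint torques, N m; "tcp_pos": TCP position; "tool_rot": TCP orientation; "contact_force": force on the tool from outside, world axes, zero at the start; "wrist_torque": the same for the moment, N m; "finger_gap": finger opening in m.
Only numpy, scipy, OpenCV 4.12 (cv2) and the standard library are available. Lean on these libraries where they do the work, as an engineer would, in place of code of your own. Each camera call takes 0.05 s, during which the arm holds its last target.

### The job

Open the small green bifold door of the counter cupboard all the way, so that both panels lie folded together against their stop beside the glass screen and the egg-cup tray can come out. Ease it open by feel, never forcing the door or its stop, and leave the egg cooker, the jar and the egg cup where they stand.

Things in the scene. Friction and masses are not known exactly. Their poses are not given: they have to be found in the camera images.
- cupboard: Fixed low counter cupboard, wood with steel top, 270 deep x 360 wide x 212 high; place and yaw vary. Origin: on the counter at the foot of the door's fixed hinge axis. +z up; -x points straight outward from the front; +y runs along the front and the door track, from the fixed hinge to the free end of the opening (320 long).
- screen_rail (a point): Lower corner, at the front, door side, of the steel rail (278 to 300 up, 190 long) on the fixed glass splash screen that stands square to the front, 85 beyond the fixed hinge. Rail: cupboard x 0 to -190, y -44 to -90. The folded handle fits below it, but a hand hooked in it hits the rail between 1.0 and 1.2 rad: push the rest from the other side, on the lead panel's outer face.
- door (a joint): Fold angle (rad) of the hinged panel on its fixed upright hinge: 0 closed flat, growing as the fold comes outward; firm stop at 1.48, panels back to back, square to the front. Starts at 0 to 0.08. The lead panel mirrors it, its far end in the track. It stays where left (friction about 0.15 N m, no spring). Flat, it starts only by an outward pull, not by a push along the track.
- jamb (a point): Point on the fixed hinge axis at the height of the panels' upper edge (205 above the counter). Axes as the cupboard's. Both panels are green, 160 wide, 14 thick, 185 high; all hinge axes lie in the plane of the panels' inner faces, so the outer faces are 15 in front of that plane.
- handle (a point): Middle of the level steel bar (8 thick, 100 long) of the bow handle on the hinged panel's outer face, 100 from the fixed hinge axis, 185 above the counter. Bar centre 48 off the face (63 from the axis plane): a 44 gap, open above and below between the end legs, into which closed fingers can go down and hook. Turns with the panel: y along the bar away from the fixed hinge, -x outward.
- fold (a point): Point on the hinge axis between the two panels, at their upper edge, 160 from the fixed hinge axis. Axes as the hinged panel's. The lead panel runs from here back to the track; its outer face (no handle) turns from facing outward when closed to facing the free end of the opening when folded, and is clear for pushing with closed fingers.
- cooker: Silver egg cooker with pale dome with black top button and knurled knob, 140 diameter, 125 high, loose on the cupboard's top, well back from the front. Leave alone. Origin under its centre.
- jar: Glass jar with metal screw cap, 68 diameter, 100 high, loose on the cupboard's top, well back from the front. Leave alone. Origin under its centre.
- eggcup: Orange egg cup with a white egg, 50 diameter, 72 high, loose on the counter in front of the door, outside the path of the panels. Leave alone. Origin under its centre.

How it is judged:
By the outcome, as a careful person would: the job done as asked, in the order asked, and still so for the second after the job is handed in, with the robot touching nothing.
It also fails if it takes over 53 s, if anything falls off the work surface, if the arm or the gripper's body presses on something with over 40 N, if the wrist force passes 120 N, or if a joint passes its speed limit or range.

## Working session

There is one attempt and no reset: what is moved stays moved. The work goes in short steps, each a Python script; the robot and the scene stay as the last script left them, time stands still between calls to the robot, and variables do not carry over. Pictures are saved under pics/ and viewed, and the job is handed in when it is done.

```bash
mkdir -p pics; ls
cat > h.py <<'E'
import numpy as np, cv2
from station import robot
from scipy.spatial.transform import Rotation as R
def save(cam,n):
    im=robot.get_image(cam); cv2.imwrite(f'pics/{n}.png',im[:,:,::-1]); return im
def w(cam,xyz):
    P=robot.calibration(cam)['pose']; return (P@np.r_[xyz,1])[:3]
def proj(cam,p):
    c=robot.calibration(cam);q=np.linalg.inv(c['pose'])@np.r_[p,1]
    v=c['K']@np.array([q[0],-q[1],-q[2]]);return v[:2]/v[2]
E
python3 - <<'E'
from h import *
np.set_printoptions(precision=3,suppress=True)
for cam in ('scene','top','wrist'):
    save(cam,cam+'0')
    for l in ('cupboard','jamb','fold','handle','screen_rail','cooker','jar','eggcup'):
        for d in robot.tip_of(cam,l)[:2]: print(cam,l,round(d['conf'],2),w(cam,d['xyz']),proj(cam,w(cam,d['xyz'])))
s=robot.get_state();print(s['time_s'],s['contact_force'],s['tool_rot'],s['tcp_pos'])
E
```

```text
pics
scene cupboard 0.57 [ 0.674  0.187 -0.   ] [325.233 248.279]
scene jamb 0.88 [0.673 0.189 0.209] [330.414 192.039]
scene fold 0.56 [0.519 0.147 0.207] [260.789 207.204]
scene handle 0.86 [0.596 0.103 0.185] [295.961 229.174]
scene screen_rail 0.56 [0.721 0.194 0.279] [354.877 168.245]
scene jar 0.73 [0.417 0.267 0.209] [217.714 167.285]
scene eggcup 0.7 [ 0.482 -0.029  0.002] [245.292 324.772]
top cupboard 0.78 [0.677 0.188 0.   ] [252.902 174.454]
top jamb 0.84 [0.679 0.191 0.204] [238.472 143.143]
top fold 0.65 [0.522 0.149 0.204] [261.679 234.988]
top handle 0.69 [0.596 0.102 0.185] [290.469 192.945]
top screen_rail 0.82 [0.715 0.2   0.279] [227.002 104.259]
top cooker 0.9 [0.544 0.343 0.213] [143.799 219.998]
top cooker 0.36 [ 0.674  0.186 -0.001] [253.822 175.702]
top jar 0.76 [0.416 0.269 0.207] [185.456 300.219]
top eggcup 0.71 [ 0.478 -0.02   0.002] [348.856 265.79 ]
1.35 [0.374 0.112 0.885] [-0.936  1.36   0.936] [0.197 0.514 0.231]
```

View pics/scene0.png

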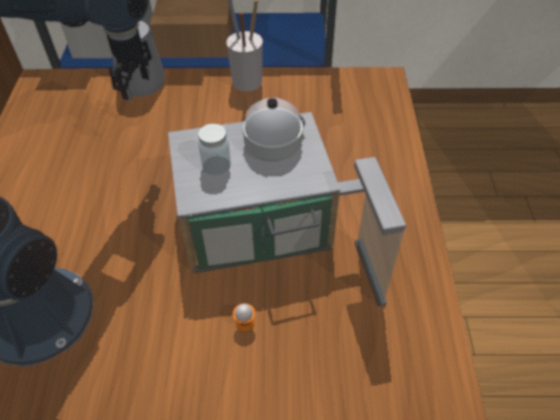

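View pics/top0.png

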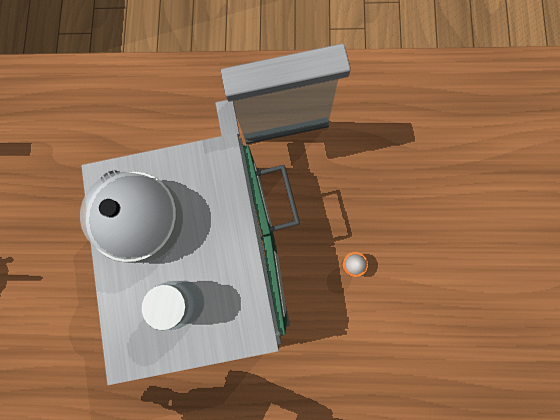

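The scene view shows the cupboard front facing the camera, with the handle on the right panel at about (295,225), the screen at (380,230) and the egg cup at (245,317). The top view shows the door front running from about (245,145) to (283,335) and the handle bar at about (290,195). Next I'll get the yaw from the steel top's edges.

```bash
cat >> h.py <<'E'
def unproj(cam,uv,z):
    c=robot.calibration(cam);K=c['K'];P=c['pose']
    d=np.linalg.solve(K,np.r_[uv,1.]);d=P[:3,:3]@np.array([d[0],-d[1],-d[2]]);o=P[:3,3]
    return o+d*(z-o[2])/d[2]
E
python3 - <<'E'
from h import *
np.set_printoptions(precision=3,suppress=True)
im=cv2.imread('pics/top0.png');g=cv2.cvtColor(im,cv2.COLOR_BGR2GRAY)
L=cv2.createLineSegmentDetector().detect(g)[0][:,0]
for l in L:
    n=np.hypot(*(l[2:]-l[:2]))
    if n>35 and 70<l[0]<360 and l[1]>90:
        a=unproj('top',l[:2],.212);b=unproj('top',l[2:],.212);d=b-a
        print(l.round(0),round(n),a[:2],b[:2],round(np.degrees(np.arctan2(d[1],d[0]))%180,2))
cv2.imwrite('pics/crop.png',cv2.resize(im[90:390,60:360],None,fx=2,fy=2,interpolation=cv2.INTER_CUBIC))
for k,v in dict(sr=(.718,.197)).items(): pass
E
```

```text
[278. 349. 237. 134.] 219 [0.344 0.12 ] [0.692 0.193] 11.87
[163. 263. 127. 262.] 36 [0.474 0.307] [0.475 0.367] 89.5
[221.  97. 348.  70.] 130 [0.76  0.223] [0.806 0.004] 101.99
[235. 359. 273. 352.] 39 [0.328 0.186] [0.34  0.127] 101.51
[108. 385. 235. 359.] 129 [0.287 0.383] [0.328 0.187] 101.92
[233. 321. 196. 325.] 38 [0.386 0.191] [0.378 0.25 ] 97.39
[ 90. 243. 107. 383.] 141 [0.506 0.431] [0.289 0.386] 11.82
[285. 314. 277. 254.] 61 [0.397 0.11 ] [0.49  0.124] 8.74
[220. 136.  82. 164.] 141 [0.689 0.221] [0.64  0.457] 101.87
[274. 253. 283. 313.] 61 [0.492 0.128] [0.398 0.114] 8.97
[258. 191. 250. 156.] 36 [0.594 0.156] [0.654 0.171] 13.81
[231. 369. 265. 377.] 36 [0.314 0.193] [0.303 0.139] 78.73
[268. 231. 258. 192.] 40 [0.528 0.138] [0.592 0.156] 15.67
[347. 233. 337. 198.] 37 [0.524 0.011] [0.582 0.026] 15.12
[264. 379. 317. 401.] 57 [0.3   0.141] [0.27  0.061] 69.44
[356. 122. 408. 122.] 53 [ 0.711 -0.006] [ 0.711 -0.093] 89.62
[335. 335. 300. 343.] 35 [0.367 0.033] [0.354 0.086] 103.9
[280. 311. 274. 267.] 44 [0.402 0.117] [0.47  0.128] 9.16
[271. 223. 259. 177.] 48 [0.54  0.134] [0.618 0.155] 15.03
[281. 168. 294. 219.] 53 [0.632 0.118] [0.546 0.096] 14.84
[258. 182. 267. 219.] 39 [0.609 0.156] [0.546 0.14 ] 14.7
[297. 221. 283. 167.] 56 [0.544 0.091] [0.635 0.114] 14.63
[247. 138. 327. 122.] 82 [0.684 0.176] [0.713 0.041] 101.87
[327. 127. 279. 137.] 49 [0.703 0.041] [0.687 0.121] 101.77
[287. 377. 343. 372.] 56 [0.304 0.106] [0.312 0.021] 95.73
[244. 133. 297. 123.] 53 [0.693 0.181] [0.711 0.092] 101.34
[337. 242. 382. 243.] 45 [0.51  0.028] [ 0.509 -0.044] 89.71
[326. 339. 362. 340.] 36 [0.36  0.047] [ 0.36  -0.009] 89.29
[214. 118. 174. 118.] 40 [0.721 0.233] [0.721 0.302] 89.58
[149. 113.  63. 113.] 86 [0.731 0.346] [0.732 0.499] 89.43
```

View pics/crop.png

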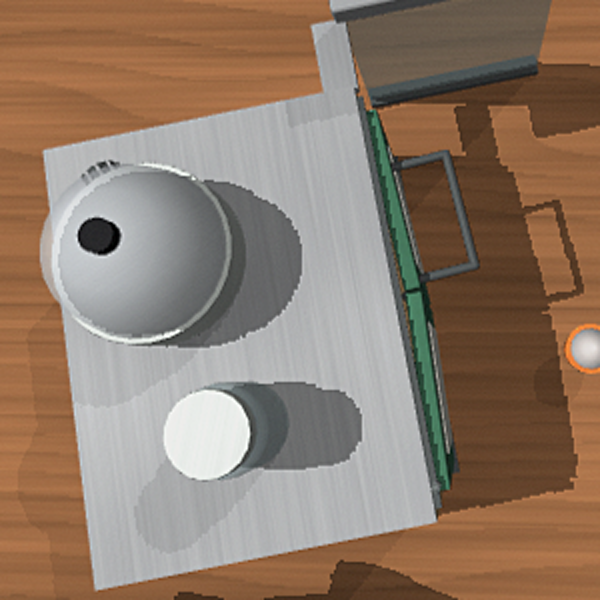

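```bash
cat >> h.py <<'E'
J=np.array([.6763,.1888]); A=np.radians(11.87)
yc=-np.array([np.cos(A),np.sin(A)]); out=np.array([yc[1]*-1,yc[0]])
def u(t): return np.cos(t)*yc+np.sin(t)*out
def n(t): return np.cos(t)*out-np.sin(t)*yc
def n2(t): return np.cos(t)*out+np.sin(t)*yc
def att(d,s=1): # tool y along 2D direction d
    y=np.r_[s*np.asarray(d)/np.linalg.norm(d),0];x=np.array([0,0,-1.]);return R.from_matrix(np.c_[x,y,np.cross(x,y)]).as_rotvec()
def hook(t,off,z): return np.r_[J+.1*u(t)+off*n(t),z]
def push(t,off,z,s=.07):
    F=.16*u(t);T=.32*np.cos(t)*yc
    return np.r_[J+F+s*(T-F)/.16+off*n2(t),z]
E
python3 - <<'E'
from h import *
np.set_printoptions(precision=3,suppress=True)
print(out,robot.get_state()['qpos'])
for s in (1,-1):
    for t in (.05,.5,.9): print('hook',s,t,robot.ik(hook(t,.045,.16),att(n(t),s)))
    for t in (.9,1.48): print('pushy',s,t,push(t,.026,.16),robot.ik(push(t,.026,.16),att(n2(1.48),s)),robot.ik(push(t,.026,.16),att(u(1.48),s)))
E
```

```text
[ 0.206 -0.979] [ 1.12   0.351  1.652  0.     1.139 -0.085]
hook 1 0.05 None
hook 1 0.5 [0.068 0.579 1.48  0.    1.082 2.503]
hook 1 0.9 [0.049 0.651 1.356 0.    1.135 2.083]
pushy 1 0.9 [0.534 0.07  0.16 ] [ 0.045  0.417  1.75   0.     0.975 -1.824] None
pushy 1 1.48 [0.649 0.089 0.16 ] [ 0.065  0.614  1.421  0.     1.107 -1.803] None
hook -1 0.05 [ 0.123  0.524  1.575 -0.     1.043 -0.134]
hook -1 0.5 [ 0.068  0.579  1.48  -0.     1.082 -0.639]
hook -1 0.9 [ 0.049  0.651  1.356 -0.     1.135 -1.059]
pushy -1 0.9 [0.534 0.07  0.16 ] [ 0.045  0.417  1.75  -0.     0.975  1.317] [ 0.045  0.417  1.75  -0.     0.975 -0.072]
pushy -1 1.48 [0.649 0.089 0.16 ] [ 0.065  0.614  1.421 -0.     1.107  1.338] [ 0.065  0.614  1.421 -0.     1.107 -0.051]
```

Run:
```python
from h import *
np.set_printoptions(precision=3,suppress=True)
p=robot.get_state()['tcp_pos']
robot.line_to([p[0],p[1],.44],max_speed=.3)
t=.052
robot.reach(hook(t,.037,.40),att(n(t),-1))
robot.set_gripper(0)
robot.line_to(hook(t,.037,.235),max_speed=.15)
s=robot.get_state();print(s['time_s'],s['contact_force'],s['tcp_pos'],s['finger_gap'],hook(t,.037,.235))
save('wrist','w1');
for l in('handle','jamb','fold'):
    for d in robot.tip_of('wrist',l)[:1]: print(l,d['conf'],w('wrist',d['xyz']))
im=save('top','t1');cv2.imwrite('pics/t1c.png',cv2.resize(im[80:380,150:450,::-1],None,fx=2,fy=2))
for l in('handle','jamb','fold'):
    for d in robot.tip_of('top',l)[:1]: print(l,d['conf'],w('top',d['xyz']))
```

```text
6.2 [-0.249 -0.081  0.647] [0.59  0.127 0.236] -0.00015168673559485044 [0.589 0.127 0.235]
jamb 0.88 [0.679 0.197 0.207]
fold 0.87 [0.524 0.152 0.202]
```

View pics/w1.png

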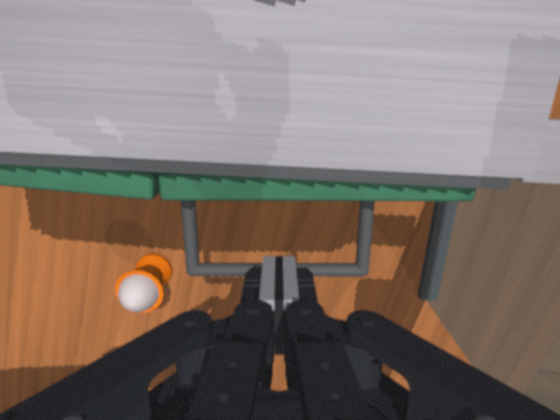

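View pics/t1c.png

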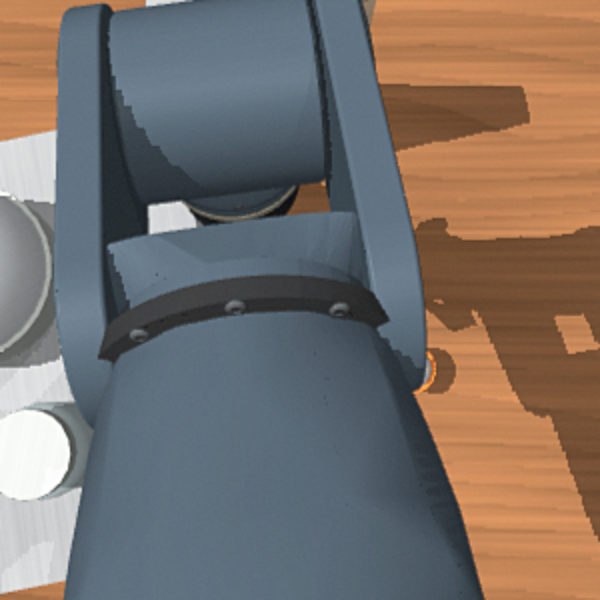

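The wrist view shows the bar at row 269, between legs at columns 192 and 366, with the closed fingertips at about (279,257). I'll compare this with the model's projections before going down.

Run:
```python
from h import *
np.set_printoptions(precision=1,suppress=True)
for t in (.052,):
  for a,o in ((.05,.063),(.1,.063),(.15,.063),(.1,.037),(.1,.015)):
    print(a,o,proj('wrist',np.r_[J+a*u(t)+o*n(t),.185]))
  print('outer face top at jamb/fold',proj('wrist',np.r_[J+.015*n(t),.205]),proj('wrist',np.r_[J+.16*u(t)+.015*n(t),.205]))
print(proj('wrist',robot.get_state()['tcp_pos']))
```

```text
0.05 0.063 [362.8 274.4]
0.1 0.063 [278.3 274.6]
0.15 0.063 [193.7 274.8]
0.1 0.037 [278.2 233.7]
0.1 0.015 [278.1 196.7]
outer face top at jamb/fold [478.5 207.5] [157.8 208.1]
[278.3 276.9]
```

```bash
sed -i 's/^J=.*/J=np.array([.6757,.1918]); A=np.radians(11.87)/; s/^J=\(.*\);/J=\1;/' h.py
python3 - <<'E'
from h import *
np.set_printoptions(precision=3,suppress=True)
t=.052
robot.line_to(hook(t,.037,.235),max_speed=.05)
def st(tag):
    s=robot.get_state();f=s['contact_force'];print(tag,round(s['time_s'],2),f);return f
for z in (.2,.18,.160):
    robot.line_to(hook(t,.037,z),max_speed=.08,attitude=att(n(t),-1)); f=st(z)
    if np.linalg.norm(f)>6: raise SystemExit
robot.line_to(hook(t,.046,.16),max_speed=.04);f=st('gap')
for t in np.arange(.10,.31,.05):
    robot.line_to(hook(t,.048,.16),max_speed=.05,attitude=att(n(t),-1)); f=st(round(t,2))
    if np.linalg.norm(f)>12: break
save('scene','s2');save('wrist','w2')
E
```

```text
0.2 7.43 [-0.143  0.716  0.91 ]
0.18 7.83 [ 0.555 -0.344  0.364]
0.16 8.23 [-1.111 -1.508  0.205]
gap 8.61 [-0.128  1.221 -0.417]
0.1 8.9 [0.013 0.076 0.267]
0.15 9.16 [-0.663  0.067  0.311]
0.2 9.42 [-0.562 -0.014 -0.051]
0.25 9.68 [0.048 0.332 0.513]
0.3 9.93 [-0.473 -0.386 -0.272]
```

View pics/s2.png

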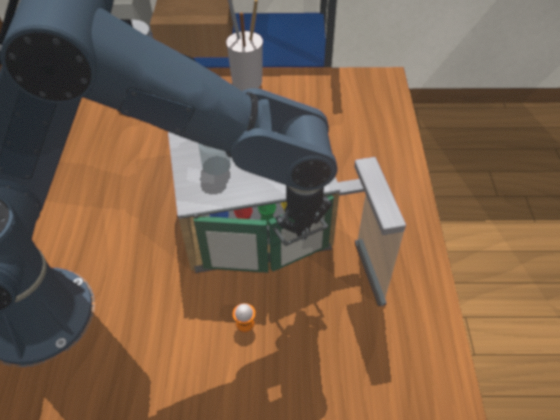

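View pics/w2.png

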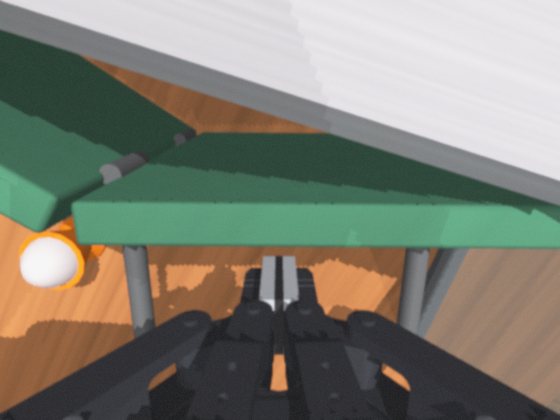

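The door is folding outward (scene fold edge at about (268,235)), and forces are about zero. I'll continue to 0.9 rad.

Run:
```python
from h import *
np.set_printoptions(precision=3,suppress=True)
def st(tag):
    s=robot.get_state();f=s['contact_force'];print(tag,round(s['time_s'],2),f);return f
for t in np.arange(.36,.91,.06):
    robot.line_to(hook(t,.048,.16),max_speed=.06,attitude=att(n(t),-1)); f=st(round(t,2))
    if np.linalg.norm(f)>12: print('STOP');break
save('scene','s3');save('wrist','w3')
```

```text
0.36 10.29 [-0.189  0.338  0.038]
0.42 10.55 [-1.238  0.169  0.208]
0.48 10.81 [-0.138 -0.987 -0.204]
0.54 11.07 [0.293 0.13  0.705]
0.6 11.32 [ 0.369  0.862 -0.193]
0.66 11.58 [ 0.317 -0.361 -0.081]
0.72 11.84 [-0.246  0.103  0.508]
0.78 12.1 [-0.294  0.343  0.508]
0.84 12.36 [0.178 0.313 0.278]
0.9 12.62 [ 1.024 -0.315 -0.63 ]
```

View pics/s3.png

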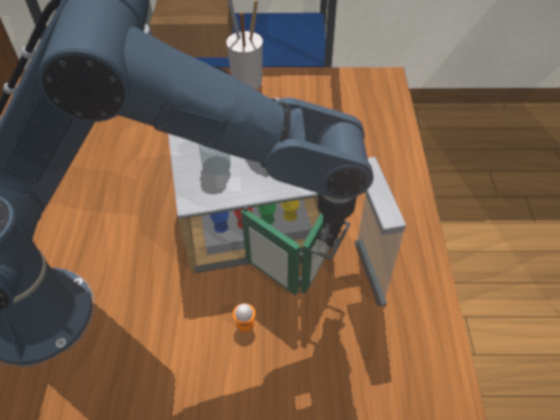

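View pics/w3.png

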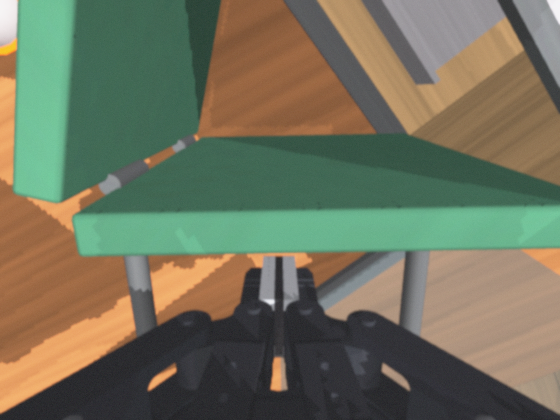

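Door is at about 0.9 rad (fold edge at scene (300,270)). I'll unhook, lift out, and go to the outer side of the lead panel.

Run:
```python
from h import *
np.set_printoptions(precision=3,suppress=True)
def st(tag):
    s=robot.get_state();f=s['contact_force'];print(tag,round(s['time_s'],2),f,s['tcp_pos']);return f
t=.9
robot.line_to(hook(t,.040,.16),max_speed=.04);st('relax')
robot.line_to(hook(t,.040,.25),max_speed=.12);st('up')
a=att(n2(1.48),1)
robot.line_to(push(t,.065,.25),max_speed=.15,attitude=a);st('over')
save('wrist','w4')
im=save('scene','s4')
print(robot.get_state()['time_s'],proj('scene',push(t,.065,.25)))
for z in (.2,.16):
    robot.line_to(push(t,.065,z),max_speed=.1);f=st(z)
    if np.linalg.norm(f)>6: print('STOP');break
save('scene','s5');save('wrist','w5')
```

```text
relax 13.07 [-0.096  0.435  0.373] [0.667 0.085 0.16 ]
up 13.97 [0.714 0.101 0.268] [0.666 0.084 0.249]
over 15.21 [ 0.205  0.344 -0.273] [0.509 0.043 0.25 ]
15.3083 [253.426 232.739]
0.2 15.96 [-0.926 -0.617  0.818] [0.509 0.043 0.2  ]
0.16 16.51 [-0.388 -0.031  0.43 ] [0.509 0.043 0.161]
```

View pics/s5.png

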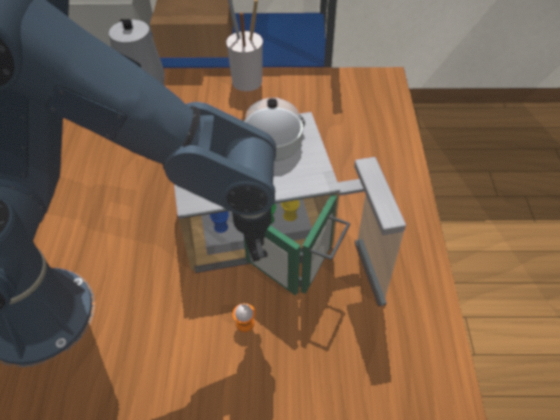

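View pics/w5.png

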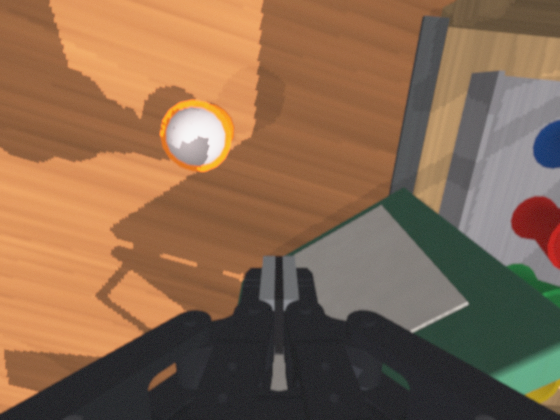

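Fingers are on the lead panel's outer side at scene (258,250), clear of the egg cup. Now pushing by feel.

Run:
```python
from h import *
np.set_printoptions(precision=3,suppress=True)
def st(tag):
    s=robot.get_state();f=s['contact_force'];print(tag,round(s['time_s'],2),f,round(float(f[:2]@yc),2));return f
robot.line_to(push(.9,.035,.16),max_speed=.05);st('near')
for t in list(np.arange(.9,1.39,.05)):
    robot.line_to(push(t,.028,.16),max_speed=.06); f=st(round(t,2))
    if np.linalg.norm(f)>8: print('STOP');break
save('scene','s6');save('wrist','w6')
```

```text
near 17.36 [0.671 1.391 3.096] -0.94
0.9 17.62 [ 0.862 -1.078  5.035] -0.62
0.95 17.92 [0.685 0.092 4.492] -0.69
1.0 18.22 [0.895 0.534 6.359] -0.99
1.05 18.52 [-0.415 -0.48   6.318] 0.51
1.1 18.82 [ 0.693 -0.171  5.992] -0.64
1.15 19.14 [ 1.536 -0.749  5.781] -1.35
1.2 19.46 [ 0.223 -0.674  5.754] -0.08
1.25 19.78 [ 1.33  -0.806  5.003] -1.14
1.3 20.11 [ 0.815 -1.48   5.534] -0.49
1.35 20.44 [-1.081 -0.355  0.48 ] 1.13
```

View pics/s6.png

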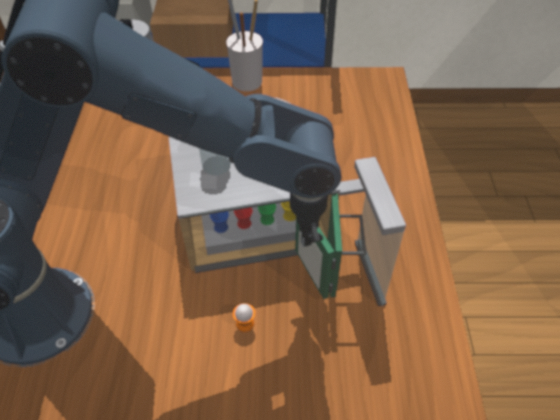

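View pics/w6.png

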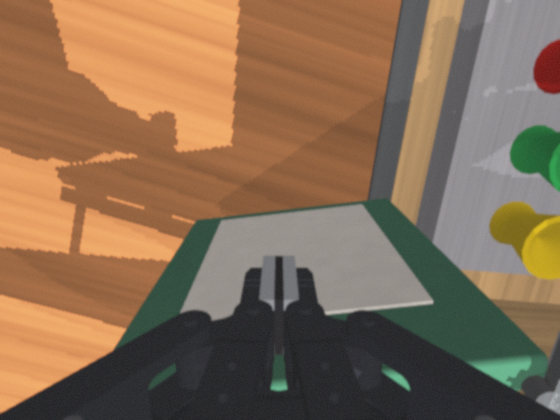

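Both panels are nearly folded (scene fold edge at (333,290)). A vertical force of about 6 N appeared on the way and has gone, possibly a linkage brushing the panel's top edge. I'll raise the fingers 12 mm, then finish in small steps against the stop.

Run:
```python
from h import *
np.set_printoptions(precision=3,suppress=True)
def st(tag):
    robot.wait(.1)
    F=np.mean([robot.get_state()['contact_force']],axis=0);s=robot.get_state();print(tag,round(s['time_s'],2),F,round(float(F[:2]@yc),2));return F
robot.line_to(push(1.35,.034,.16),max_speed=.04)
robot.line_to(push(1.35,.034,.172),max_speed=.04);st('raised')
for t in np.arange(1.35,1.53,.015):
    robot.line_to(push(t,.028,.172),max_speed=.03); f=st(round(t,3))
    if f[:2]@yc>4.5 or np.linalg.norm(f)>9: print('STOP');break
save('scene','s7');save('wrist','w7')
```

```text
raised 21.39 [ 0.531 -0.358  0.412] -0.45
1.35 21.84 [ 0.704  0.778 -0.442] -0.85
1.365 22.2 [-0.301  0.341 -0.657] 0.22
1.38 22.56 [-0.623  0.386 -1.313] 0.53
1.395 22.92 [ 0.06   0.391 -0.059] -0.14
1.41 23.27 [-0.023 -0.201  0.325] 0.06
1.425 23.63 [ 0.069 -0.231 -0.201] -0.02
1.44 23.99 [-0.179  0.258 -0.039] 0.12
1.455 24.36 [ 0.268 -0.36  -0.19 ] -0.19
1.47 24.73 [ 0.072  0.261 -0.09 ] -0.12
1.485 25.09 [-0.383 -0.029  0.519] 0.38
1.5 25.46 [-19.584  -5.68   10.165] 20.33
STOP
```

View pics/s7.png

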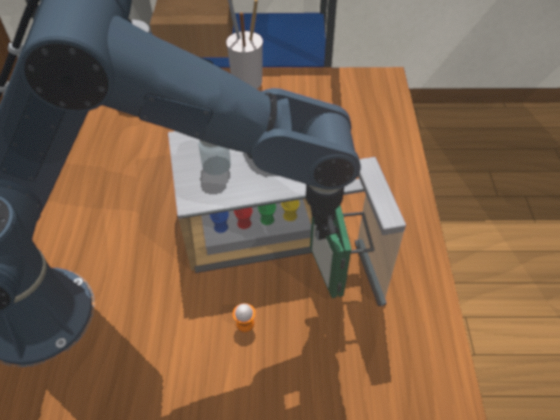

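View pics/w7.png

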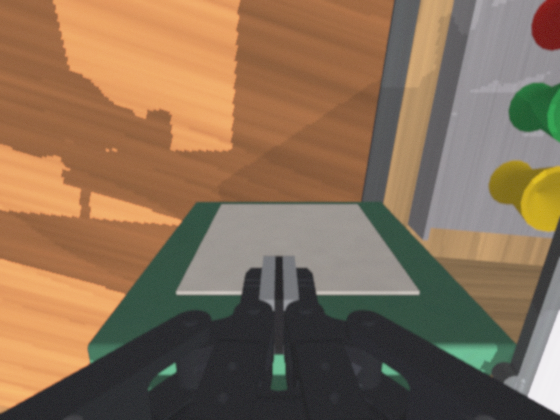

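The force rose sharply to 20 N at the position expected for the stop. I'll back off straight away, lift clear and look.

Run:
```python
from h import *
np.set_printoptions(precision=3,suppress=True)
def st(tag):
    s=robot.get_state();F=s['contact_force'];print(tag,round(s['time_s'],2),F);return F
t=1.5
robot.line_to(push(t,.032,.172),max_speed=.04);st('b1')
robot.line_to(push(t,.075,.172),max_speed=.08);st('b2')
p=push(t,.10,.30);robot.line_to(p,max_speed=.15);st('up')
robot.line_to([.40,.0,.38],max_speed=.25);st('away')
im=save('top','t8');cv2.imwrite('pics/t8c.png',cv2.resize(im[60:360,60:360,::-1],None,fx=2,fy=2,interpolation=cv2.INTER_CUBIC))
print(robot.get_state()['time_s'])
for l in('handle','fold','jamb','eggcup','cooker','jar'):
    for d in robot.tip_of('top',l)[:1]: print(l,d['conf'],w('top',d['xyz']))
save('scene','s8')
for l in('handle','fold','eggcup','cooker','jar'):
    for d in robot.tip_of('scene',l)[:1]: print(l,d['conf'],w('scene',d['xyz']))
print('exp handle',hook(1.48,.063,.185),'fold',J+.16*u(1.48))
```

```text
b1 25.81 [ 0.668  0.412 -0.705]
b2 26.49 [ 0.265 -0.045  0.239]
up 27.51 [-0.612  0.471 -0.443]
away 28.51 [-0.183  0.19   1.334]
28.5583
handle 0.78 [0.749 0.097 0.187]
fold 0.97 [0.697 0.031 0.205]
jamb 0.75 [0.673 0.192 0.205]
eggcup 0.8 [ 0.478 -0.018 -0.001]
cooker 0.6 [ 0.476 -0.021  0.004]
jar 0.78 [0.418 0.27  0.208]
handle 0.85 [0.749 0.096 0.186]
fold 0.76 [0.695 0.03  0.208]
eggcup 0.58 [ 0.481 -0.026  0.002]
cooker 0.88 [0.541 0.345 0.211]
jar 0.62 [0.412 0.267 0.213]
exp handle [0.75  0.1   0.185] fold [0.694 0.033]
```

View pics/t8c.png

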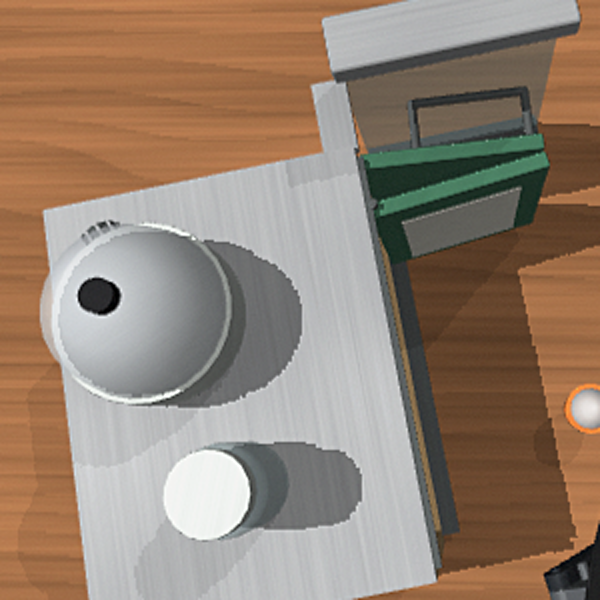

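View pics/s8.png

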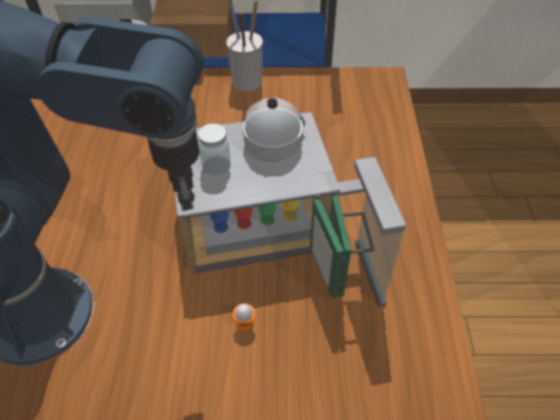

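Run:
```python
from h import *
im=cv2.imread('pics/top8.png') if False else cv2.imread('pics/t8.png');g=cv2.cvtColor(im,cv2.COLOR_BGR2GRAY)
for l in cv2.createLineSegmentDetector().detect(g)[0][:,0]:
    if np.hypot(*(l[2:]-l[:2]))>40 and 225<min(l[0],l[2]) and max(l[0],l[2])<345 and 110<l[1]<180:
        d=(unproj('top',l[2:],.205)-unproj('top',l[:2],.205))[:2]; d*=np.sign(d@out)
        print(l.round(),'angle from yc',round(np.arctan2(d@out,d@yc),3))
print('fold-based',[round(np.arctan2((np.array(f)-J)@out,(np.array(f)-J)@yc),3) for f in((.697,.031),(.695,.03))])
```

```text
[332. 135. 249. 160.] angle from yc 1.66
[243. 144. 332. 133.] angle from yc 1.481
[248. 168. 333. 143.] angle from yc 1.663
[318. 153. 261. 170.] angle from yc 1.661
[329. 126. 288. 131.] angle from yc 1.485
[272. 128. 314. 119.] angle from yc 1.568
fold-based [np.float64(1.495), np.float64(1.482)]
```

The hinged panel is at 1.48 rad and the lead panel at 1.66, which is π − 1.48, so the door is at its stop. The robot is clear of everything.

Run:
```python
from h import *
print(robot.get_state()['time_s']);robot.job_done()
```

```text
29.1583
the job is handed in; nothing more can be done
```

The green bifold door is open against its stop beside the glass screen, and the job was handed in at 29.2 s of the 53 s allowed. I hooked closed fingers behind the bar and drew the door out to about 0.9 rad. Then I unhooked and pushed the lead panel's outer face in small steps until I felt the stop, and withdrew.

**Door angle:** in the last top image the hinged panel measures 1.48 rad and the lead panel 1.66, its mirror image. The detected handle and fold points agree with the 1.48 rad stop to about 4 mm.

**Other things:** the egg cup and jar are where they were in both cameras, within the detection error. The cooker matches in the scene view. In the last top view the cooker detection landed on the egg cup's position, so I discounted it; the picture shows the cooker in place.

**Forces:**
- **Stop:** contact came on within one step of about 3 mm, so it reached 20 N along the track (about 23 N in all) before I backed off. That is more than the roughly 5 N I meant to stop at.
- **Lead panel:** an unexplained upward force of 5 to 6 N showed during part of the push. It was gone before I raised the fingers 12 mm and didn't return while the door was moving.

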